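# Pop the tube warmer open and rack the sample

## Task

The sample in the bench tube warmer is ready. Press the round latch button on the front of the warmer by feel, firmly but never harder than 20 N, until the catch lets go, and let the sprung clear lid swing fully open by itself without ever touching it. Then lift the capped tube out of the warmer and stand it fully home in the free hole of the small white rack without dropping it, leaving the other two tubes and the gel bottle where they are.

Things in the scene. Friction and masses are not known exactly. Their poses are not given: they have to be found in the camera images.
- warmer: the bench tube warmer, a fixed white and grey case 245 x 150 x 75 mm (x, y, z); origin: underside, near its middle; its -x end is the front with the latch button, z up. A clear lid covers the well; a low block 18 mm high behind the button (x = -62 to -48 mm) holds the catch
- latch_deck (a point): point on the flat front deck (75 mm above the table) under the middle of the latch button, 65 mm in front of the lid; axes as the warmer. The button is a grey disc 30 mm across whose flat top stands anywhere from 12 to 34 mm above this point: its height differs every time and is not measured, so feel for it. Force on it must stay under 20 N
- lid (a joint): angle of the clear lid (rad): about 0 shut and latched, 1.9 fully open, leaning back beyond upright
- well (a point): centre of the mouth of the one open well, in the warmer's top face 75 mm above the table; axes as the warmer; well 20 mm wide, 50 mm deep, 85 mm in front of the lid's hinge. The tube stands in it and stands 40 mm proud of it
- tube_centre (a point): centre, half-way up, of the sample tube standing in the warmer: clear tube 16 mm across with a round cap 20 mm across and 18 mm high, 90 mm tall in all, about 30 g; z axis along the tube towards the cap; the middle of the cap is 36 mm above this point
- rack: the small white rack, a fixed block 56 x 160 x 50 mm (x, y, z); origin: centre of its underside. Three holes in a row along its y axis, at y = -50, 0 and +50 mm; the first two hold other tubes
- free_hole (a point): centre of the mouth of the rack's free hole, the one at y = +50 mm, in the top face 50 mm above the table; axes as the rack; hole 20 mm wide and 42 mm deep. A tube fully home has its centre 3 mm above this point
- tube_b_centre (a point): centre of another such tube, standing in the rack's middle hole, to be left alone
- tube_c_centre (a point): centre of another such tube, standing in the rack's far end hole (y = -50 mm), to be left alone
- gel_centre (a point): centre, half-way up, of the small loose bottle of hand gel, 44 mm across, 90 mm tall, to be left alone
- catch (a point): the steel catch, between button and lid. The button goes straight down 8.5 mm to a hard stop: it yields from about 2.5 N, the catch lets go 6 mm down at about 9 to 10 N, the stop comes at about 11 to 12 N. It is oil-damped (120 N per m/s on top), so press slowly, about 10 mm/s, and hold 0.3 s: let go too early and the catch grabs again. Released, it springs back up
- lid_front (a point): middle of the lower front edge of the clear lid, 135 x 130 mm and 54 mm high, top 132 mm above the table when shut. It is hinged along the warmer's y at the back (x = 105 mm, 78 mm above the table) and sprung: once free this edge swings up and away from the button in about 1.5 s
Mind the look-alikes: they are no part of the job. Leave any pink or yellow look-alike of the rack alone.

How it is judged:
By the outcome, as a careful person would: the job done as asked, in the order asked, and still so for the second after the job is handed in, with the robot touching nothing.
It also fails if it takes over 67 s, if anything falls off the work surface, if the arm or the gripper's body presses on something with over 40 N, if the wrist force passes 120 N, or if a joint passes its speed limit or range.

## Robot

A 6-joint arm with a two-finger parallel gripper is mounted at the origin on the work surface. World frame = base frame: x ahead of the robot, y to its left, z up, the work surface at z = 0. Lengths are in mm, angles in rad, forces in N, time in s.
With the tool pointing down it reaches from about 425 to 925 mm from the base axis. Payload 12.5 kg.
Tool frame: the origin (TCP) lies between the finger pads; the fingertips stand 11 mm ahead of it and the grasp point (between the pads) lies 8 mm behind it (nose_length is the distance from the TCP to the fingertips, in mm); z points along the fingers, y is the line along which they close (so a half turn about z gives the same grasp; the last joint's range is limited). The gripper opens to 85 mm and grips with 20 to 120 N. Pads are 22 mm wide; open, the fingers measure 114 mm over their backs; the gripper's body (76 mm by 85 mm) begins 54 mm behind the grasp point. The pads swing forward as they close: fully open they stand 13 mm farther back than shut.
Start: joints at [-1.284, 0.491, 1.559, -0, 1.092, -0.106], TCP at [239.259, -577.407, 242.327] pointing down, gripper open.
Joint ranges: [-3.1, 3.1], [-0.84, 2.19], [0.05, 2.79], [-1.13, 4.28], [0.06, 2.93], [-2.69, 2.69]. Speed limits (rad/s): [2.22, 2.22, 2.79, 3.14, 3.14, 3.14].

## Interface

Orientations are given as [roll, pitch, yaw] about the fixed x, y, z axes, in that order (R = Rz(yaw) Ry(pitch) Rx(roll)).
In Python, from bench import * gives the robot as it stands. The module is installed in compiled form; this text tells all that it offers.
- The arm moves only by the shell command python3 -m creep 'ROWS' [FORCE]. ROWS is JSON, a list of rows, each a list of 3 entries, a list of its own where there are three numbers: the shift along the tool's x, y, z in m, then the turn, a rotation vector about the tool's x, y, z in degrees, then the closure, from -1 (fully open) to 1 (shut). A call has 1 to 5 rows; each row is the pose to reach, as a shift and turn from the pose commanded when the call began, along the tool's axes at that moment; what a row does not reach only later rows make up. A row lasts 1/10 s, in which the tool goes at most 50 mm and 8.59 degrees, less where a joint would pass 70% of its speed; a pose out of reach is approached as far as the arm can. A call with a gripper value outside its range is refused whole. The fingers move at their own pace and stop on an object; FORCE is the grip in N (left out, the last holds). Time passes only in rows, so rows that repeat a pose let the fingers close. It gives the time, the measured TCP pose, the force, the opening and the grip force at its end, in the units of the state.
- sense(): the state, without advancing time (a new reading comes with each control period).
- get_image(name): name is "side" or "top" or "wrist"; returns a dict with "pixels" (420x560x3 uint8, red, green, blue), "fx", "fy", "cx", "cy" (pixels), "k1" (the pictures are not rectified: a ray, as slopes to the right and down, at radius r is drawn at 1 + k1 r^2 times it, then the intrinsics apply), "rvec" (rotation vector, rad) and "tvec" (3), from world to camera coordinates, as OpenCV has them. Camera axes: x right, y down, z forward; pixel columns grow to the right and rows downward; lengths in mm; the calibration is good to about 2 mm. A picture is of the moment at which its call begins. There is no depth.
- hand_in(): hands the job in; it is judged then, once.
The state is a dict: "t": time; "qpos": joint angles; "dq": joint speeds; "tau": joint torques, N m; "eef_pos": TCP position; "orientation": TCP orientation; "contact_force": force on the tool from outside, world axes, zero at the start; "moment": the same for the moment, N m; "opening": finger opening in mm; "gripper_force": force on a finger pad.
Only numpy, scipy, OpenCV 4.12 (cv2) and the standard library are available. Lean on these libraries where they do the work, as an engineer would, in place of code of your own. Each camera call takes 0.05 s, during which the arm holds its last target. There are 200 camera calls.

## Working session

There is one attempt and no reset: what is moved stays moved. The work goes in short steps, Python scripts to look and compute and a shell command to move; the robot and the scene stay as the last step left them, time stands still between calls to the robot, and variables do not carry over. Pictures are saved under pics/ and viewed, at most 10 in all, crops included, and the job is handed in when it is done.

```bash
mkdir -p pics; python3 - <<'E'
from bench import *
import cv2,json
s=sense();print({k:(v if not hasattr(v,'tolist') else v.tolist()) for k,v in s.items()})
for n in("side","top"):
    d=get_image(n);cv2.imwrite(f"pics/{n}0.png",d["pixels"][:,:,::-1])
    print(n,[d[k] for k in("fx","fy","cx","cy","k1","rvec","tvec")])
E
```

```text
{'t': 0.0, 'qpos': [-1.283599568800514, 0.491594064348785, 1.5594641578215316, 3.219896445554175e-05, 1.091736030541524, -0.10560631722787846], 'dq': [0.0005165622887423895, -0.0009204982235842545, 0.0007751067523566975, 0.0003449448624336547, -0.000704495098460899, 0.00042456117685834584], 'tau': [-0.0022015435388311744, -61.84641122817993, -26.159700751304626, -0.00022267868189373985, 0.0040572715806774795, 1.137548828467061e-06], 'eef_pos': [239.1964412129003, -577.1713170976865, 241.701240846955], 'orientation': [-3.1404007586929024, -0.0001550580394886758, 0.39278812368192995], 'contact_force': [-0.6545942681841068, -0.2741664934166416, 1.2188170789597108], 'moment': [-0.03147996664534233, 0.010026310581890099, -0.04021216533270709], 'gripper_force': 0.0, 'opening': 85.42259025523093}
side [401.4498357509492, 401.4498357509492, 278.2683783586437, 214.75008530556414, 0.03882914598192601, array([ 0.51463406, -2.67233425,  1.20483913]), array([434.49952978, 189.06937853, 947.44218775])]
top [421.5393501918982, 421.5393501918982, 277.5632517504518, 209.94255218684702, -0.01680975123827838, array([ 2.17389424, -2.11651875,  0.12386507]), array([ -5.79728491, 498.56370411, 878.76516925])]
```

View pics/top0.png

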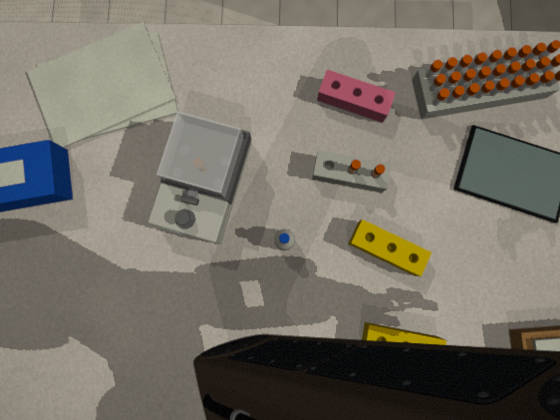

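View pics/side0.png

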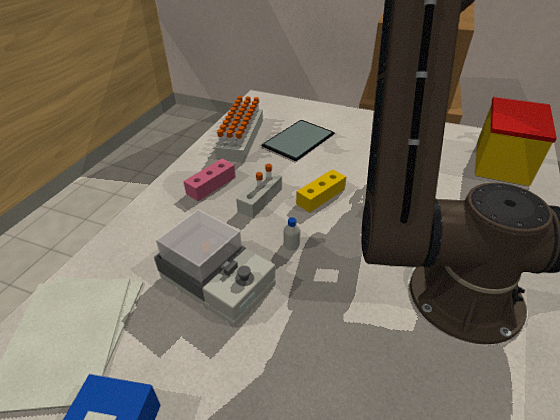

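The top view shows the warmer at about (200,180), with its button at (185,218). The white rack is at (350,170), with the free hole at its left end near (331,164), and the gel bottle is at (285,239). I'll enlarge that area.

```bash
cat >h.py <<'E'
from bench import *
import cv2,numpy as np
def ray(d,uv):
    R=cv2.Rodrigues(np.array(d["rvec"]))[0];t=np.array(d["tvec"])
    p=np.array([(uv[0]-d["cx"])/d["fx"],(uv[1]-d["cy"])/d["fy"]]);q=p.copy()
    for _ in range(20): q=p/(1+d["k1"]*(q@q))
    return -R.T@t, R.T@np.array([q[0],q[1],1])
def onz(d,uv,z):
    c,r=ray(d,uv);return c+r*(z-c[2])/r[2]
def proj(d,X):
    R=cv2.Rodrigues(np.array(d["rvec"]))[0];c=R@np.array(X)+np.array(d["tvec"]);p=c[:2]/c[2]
    p=p*(1+d["k1"]*(p@p));return p*[d["fx"],d["fy"]]+[d["cx"],d["cy"]]
E
python3 - <<'E'
from h import *
d=get_image("top")
c=d["pixels"][100:260,140:400,::-1];cv2.imwrite("pics/top1.png",cv2.resize(c,None,fx=3,fy=3,interpolation=cv2.INTER_CUBIC))
d=get_image("side")
c=d["pixels"][150:330,145:315,::-1];cv2.imwrite("pics/side1.png",cv2.resize(c,None,fx=3.3,fy=3.3,interpolation=cv2.INTER_CUBIC))
E
```

```text
(no output)
```

View pics/top1.png

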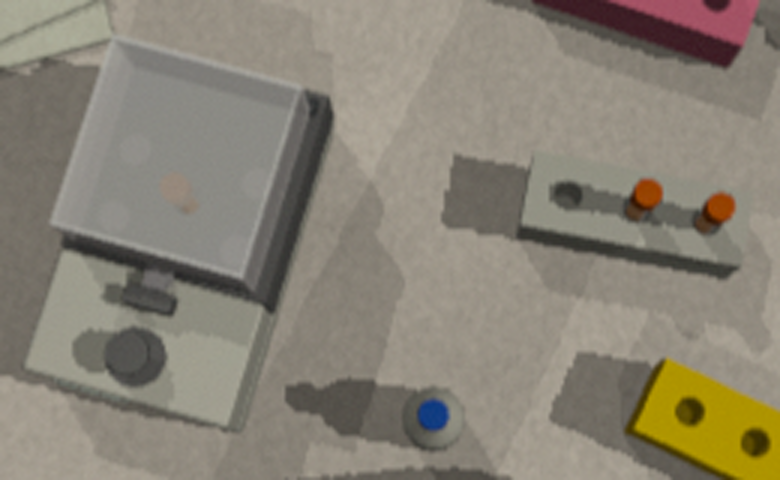

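View pics/side1.png

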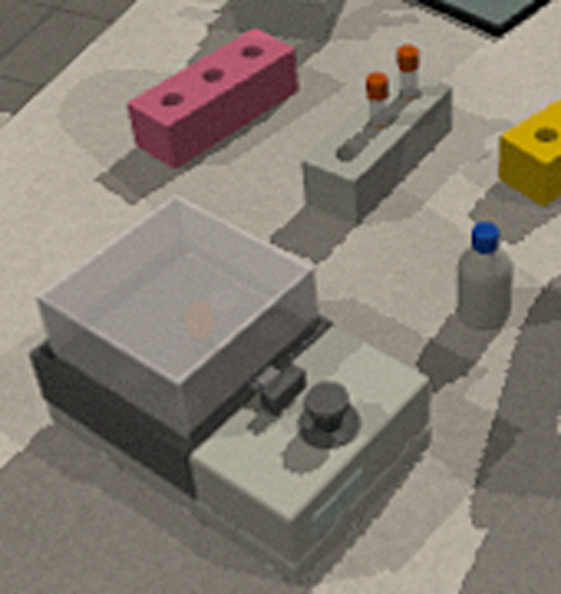

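The pictures show the lid, deck corners, button, hole and caps clearly. Next I fit the poses from those pixels in both views.

```bash
cat >fit.py <<'E'
from h import *
from scipy.optimize import least_squares
T=get_image("top");S=get_image("side")
t=lambda x,y:((x+.5)/3-.5+140,(y+.5)/3-.5+100)
s=lambda x,y:((x+.5)/3.3-.5+145,(y+.5)/3.3-.5+150)
for n,p,z in [("deckL",(27,366),75),("deckR",(236,428),75),("lid",(113,38),132),("lid",(308,90),132),("lid",(243,285),132),("lid",(55,222),132),("btn",(133,354),95),("hole",(567,194),50),("capb",(649,190),98),("capc",(722,204),98),("gel",(433,414),98),("rackTL",(534,152),50),("rackBL",(520,230),50)]:
    print(n,onz(T,t(*p),z).round(0))
print("side")
for n,p,z in [("deckR",(430,380),75),("deckL",(292,520),75),("lid",(176,197),132),("lid",(316,268),132),("lid",(178,383),132),("lid",(40,298),132),("btn",(328,392),95),("hole",(348,153),50),("capb",(377,77),98),("capc",(409,49),98),("gel",(485,230),98)]:
    print(n,onz(S,s(*p),z).round(0))
E
python3 fit.py
```

```text
deckL [462. 272.  75.]
deckR [423. 126.  75.]
lid [677. 211. 132.]
lid [644.  80. 132.]
lid [512. 117. 132.]
lid [551. 242. 132.]
btn [470. 195.  95.]
hole [ 598. -100.   50.]
capb [ 590. -150.   98.]
capc [ 582. -200.   98.]
gel [435.  -8.  98.]
rackTL [628. -76.  50.]
rackBL [571. -67.  50.]
side
deckR [421. 137.  75.]
deckL [457. 277.  75.]
lid [645.  86. 132.]
lid [515. 116. 132.]
lid [550. 244. 132.]
lid [677. 212. 132.]
btn [474. 188.  95.]
hole [ 596. -100.   50.]
capb [ 589. -152.   98.]
capc [ 580. -202.   98.]
gel [431.   1.  98.]
```

```bash
cat >go.py <<'E'
# remainder from measured pose to target x y z (mm) yaw (rad), tool down, in tool axes (m, deg)
import sys
from bench import *
import numpy as np
from scipy.spatial.transform import Rotation as Ro
s=sense();x,y,z,yaw=map(float,sys.argv[1:5])
R=Ro.from_euler("xyz",s["orientation"]);G=Ro.from_euler("xyz",[np.pi,0,yaw])
print("shift",(R.inv().apply(np.array([x,y,z])-s["eef_pos"])/1000).round(4),"turn",np.degrees((R.inv()*G).as_rotvec()).round(2),
 "t",round(s["t"],2),"pos",np.round(s["eef_pos"],1),"F",np.round(s["contact_force"],2),"open",round(s["opening"],1),"grip",round(s["gripper_force"],1))
E
python3 go.py 550 -200 220 1.414
```

```text
shift [ 0.4315 -0.2296  0.0222] turn [-1.000e-02 -1.000e-02 -5.851e+01] t 0.3 pos [ 239.3 -577.3  242.1] F [ 0.74 -0.43 -0.1 ] open 85.4 grip 0.0
```

```bash
python3 -m creep '[[[0.0432,-0.023,0.0022],[0,0,-8],1],[[0.0863,-0.0459,0.0044],[0,0,-16],1],[[0.1295,-0.0689,0.0067],[0,0,-24],1],[[0.1726,-0.0918,0.0089],[0,0,-32],1],[[0.2158,-0.1148,0.0111],[0,0,-40],1]]' 30; python3 go.py 550 -200 220 1.414
```

```text
t: 0.8
eef_pos: [395.6, -387.2, 231.2]
orientation: [3.141, 0.0, 1.096]
contact_force: [1.1, 0.1, 0.4]
opening: 12.3
gripper_force: 0.0
shift [0.237  0.0519 0.0112] turn [ 2.00e-02  1.00e-02 -1.82e+01] t 0.8 pos [ 395.6 -387.2  231.2] F [1.06 0.09 0.42] open 12.3 grip 0.0
```

```bash
python3 -m creep '[[[0.048,0.01,0.0022],[0,0,-8],1],[[0.096,0.02,0.0045],[0,0,-16],1],[[0.144,0.031,0.0067],[0,0,-18],1],[[0.19,0.042,0.009],[0,0,-18],1],[[0.234,0.052,0.011],[0,0,-18],1]]'; python3 go.py 468 195 190 1.414
```

```text
t: 1.3
eef_pos: [550.0, -203.3, 220.2]
orientation: [3.141, 0.0, 1.406]
contact_force: [-0.0, -0.1, -0.8]
opening: 0.1
gripper_force: 0.0
shift [ 0.3794 -0.1464  0.0301] turn [ 0.01  0.01 -0.49] t 1.3 pos [ 550.  -203.3  220.2] F [-0.   -0.15 -0.78] open 0.1 grip 0.0
```

```bash
python3 -m creep '[[[0.046,-0.0178,0.003],[0,0,0],1],[[0.092,-0.0355,0.006],[0,0,0],1],[[0.138,-0.0533,0.01],[0,0,0],1],[[0.184,-0.071,0.014],[0,0,0],1],[[0.23,-0.0888,0.018],[0,0,0],1]]'; python3 go.py 468 195 190 1.414;  python3 -m creep '[[[0.045,-0.0175,0.003],[0,0,0],1],[[0.09,-0.035,0.006],[0,0,0],1],[[0.12,-0.0465,0.009],[0,0,0],1],[[0.14,-0.0545,0.011],[0,0,0],1],[[0.147,-0.057,0.012],[0,0,0],1]]'; python3 go.py 468 195 150 1.414
```

```text
t: 1.8
eef_pos: [498.5, 38.1, 202.2]
orientation: [3.141, 0.0, 1.405]
contact_force: [0.8, -0.5, 0.9]
opening: -0.1
gripper_force: 0.0
shift [ 0.1497 -0.0561  0.0121] turn [ 0.02  0.   -0.53] t 1.8 pos [498.5  38.1 202.2] F [ 0.78 -0.55  0.9 ] open -0.1 grip 0.0
t: 2.3
eef_pos: [466.6, 192.4, 190.0]
orientation: [-3.141, 0.0, 1.407]
contact_force: [-0.6, -0.3, -0.4]
opening: 0.2
gripper_force: 0.0
shift [0.0027 0.001  0.04  ] turn [-0.01  0.   -0.38] t 2.3 pos [466.6 192.4 190. ] F [-0.63 -0.28 -0.45] open 0.2 grip 0.0
```

```bash
python3 -m creep '[[[0.003,0.001,0.01],[0,0,0],1],[[0.003,0.001,0.025],[0,0,0],1],[[0.003,0.001,0.04],[0,0,0],1],[[0.003,0.001,0.05],[0,0,0],1],[[0.003,0.001,0.055],[0,0,0],1]]'; python3 - <<'E'
from h import *
d=get_image("wrist");cv2.imwrite("pics/w1.png",d["pixels"][:,:,::-1])
for z in(87,95,105): print(proj(d,[468,195,z]))
print(proj(d,[579,166.5,75]),sense()["contact_force"])
E
python3 go.py 468 195 120 1.414
```

```text
t: 2.8
eef_pos: [468.8, 192.6, 134.0]
orientation: [-3.14, 0.001, 1.404]
contact_force: [-0.2, 0.6, 0.2]
opening: 0.4
gripper_force: 0.0
[271.61524433 241.43559218]
[271.50046435 247.69638059]
[271.34332536 256.27564161]
[471.026602   248.07684316] [-0.17752249  0.6803073  -0.81429694]
shift [ 0.0021 -0.001   0.0139] turn [-0.08  0.05 -0.57] t 2.85 pos [468.7 192.7 133.9] F [-0.18  0.68 -0.81] open 0.1 grip 0.0
```

View pics/w1.png

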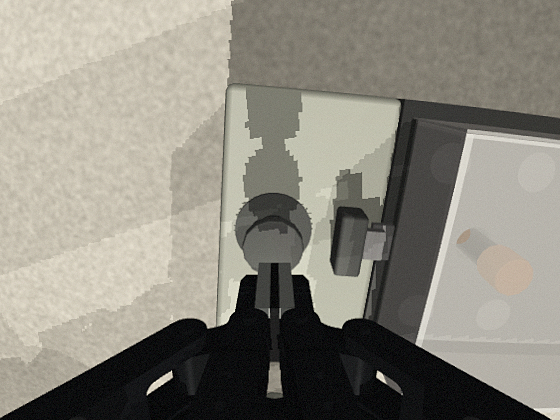

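The wrist view shows the button cap centred at about column 273, row 245, which matches the prediction of (271.5, 248). I'll descend and feel for it.

```bash
python3 -m creep '[[[0.002,-0.001,0.005],[0,0,0],1],[[0.002,-0.001,0.009],[0,0,0],1],[[0.002,-0.001,0.0105],[0,0,0],1],[[0.002,-0.001,0.0105],[0,0,0],1]]' && python3 -m creep '[[[0,0,0.0015],[0,0,0],1],[[0,0,0.003],[0,0,0],1],[[0,0,0.0045],[0,0,0],1],[[0,0,0.006],[0,0,0],1],[[0,0,0.0075],[0,0,0],1]]'
```

```text
t: 3.25
eef_pos: [468.0, 195.7, 124.6]
orientation: [3.142, 0.0, 1.405]
contact_force: [0.1, -0.4, -0.0]
opening: 0.2
gripper_force: 0.0
t: 3.75
eef_pos: [468.0, 195.6, 117.0]
orientation: [3.142, 0.0, 1.405]
contact_force: [0.5, -0.1, 0.2]
opening: -0.1
gripper_force: 0.0
```

```bash
python3 -m creep '[[[0,0,0.0015],[0,0,0],1],[[0,0,0.003],[0,0,0],1],[[0,0,0.0045],[0,0,0],1],[[0,0,0.006],[0,0,0],1],[[0,0,0.0075],[0,0,0],1]]'
```

```text
t: 4.25
eef_pos: [468.1, 195.6, 109.9]
orientation: [3.141, -0.0, 1.405]
contact_force: [-2.5, -0.5, 8.1]
opening: -0.0
gripper_force: 4.1
```

```bash
python3 -m creep '[[[0,0,0.0008],[0,0,0],1],[[0,0,0.0016],[0,0,0],1],[[0,0,0.0024],[0,0,0],1]]'
```

```text
t: 4.55
eef_pos: [468.1, 195.6, 107.7]
orientation: [3.141, -0.0, 1.405]
contact_force: [-1.9, -0.6, 9.1]
opening: -0.1
gripper_force: 4.5
```

```bash
python3 -m creep '[[[0,0,0.0007],[0,0,0],1],[[0,0,0.0014],[0,0,0],1]]';python3 -m creep '[[[0,0,0],[0,0,0],1]]'
```

```text
t: 4.75
eef_pos: [468.1, 195.6, 106.4]
orientation: [3.141, -0.0, 1.405]
contact_force: [-3.3, -0.4, 10.5]
opening: -0.2
gripper_force: 5.1
t: 4.85
eef_pos: [468.1, 195.6, 106.3]
orientation: [3.141, -0.0, 1.405]
contact_force: [-1.1, -1.5, 9.8]
opening: 0.1
gripper_force: 4.7
```

```bash
python3 -m creep '[[[0,0,0.0005],[0,0,0],1],[[0,0,0.001],[0,0,0],1],[[0,0,0.001],[0,0,0],1],[[0,0,0.001],[0,0,0],1],[[0,0,0.001],[0,0,0],1]]'; python3 - <<'E'
from h import *
d=get_image("side");cv2.imwrite("pics/s2.png",cv2.resize(d["pixels"][130:350,120:330,::-1],None,fx=2,fy=2))
E
```

```text
t: 5.35
eef_pos: [468.1, 195.6, 105.4]
orientation: [3.141, -0.0, 1.405]
contact_force: [-2.9, -0.9, 9.8]
opening: 0.1
gripper_force: 5.1
```

View pics/s2.png

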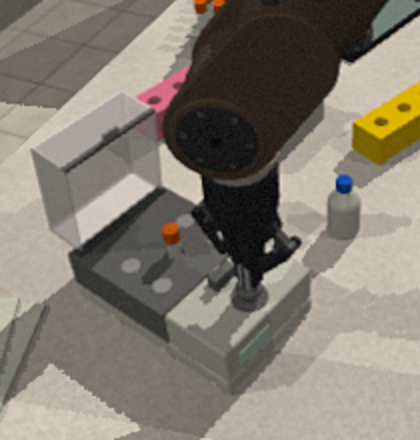

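The catch let go: the lid is up past about upright, clear of the arm, and the tube's orange cap shows at (171,233) in the crop. I'll hold a moment for the lid, then retreat upward.

```bash
python3 -m creep '[[[0,0,0],[0,0,0],1],[[0,0,0],[0,0,0],1],[[0,0,0],[0,0,0],1],[[0,0,0],[0,0,0],1],[[0,0,0],[0,0,0],1]]'; python3 -m creep '[[[0,0,-0.005],[0,0,0],1],[[0,0,-0.015],[0,0,0],1],[[0,0,-0.035],[0,0,0],1],[[0,0,-0.06],[0,0,0],0.2],[[0,0,-0.085],[0,0,0],0.2]]';  python3 go.py 552 173 200 1.414
```

```text
t: 5.9
eef_pos: [468.1, 195.6, 105.5]
orientation: [3.141, -0.0, 1.405]
contact_force: [-2.6, -1.5, 10.1]
opening: -0.0
gripper_force: 5.1
t: 6.4
eef_pos: [467.9, 195.6, 191.1]
orientation: [-3.141, 0.0, 1.405]
contact_force: [-0.1, 0.7, -0.6]
opening: 28.0
gripper_force: 0.0
shift [-0.0084  0.0867 -0.0089] turn [-0.01  0.01 -0.51] t 6.4 pos [467.9 195.6 191.1] F [-0.1   0.71 -0.64] open 28.0 grip 0.0
```

```bash
python3 go.py 579 166.5 175 1.414; python3 -m creep '[[[-0.003,0.03,0],[0,0,-0.5],0],[[-0.006,0.06,0],[0,0,-0.5],0],[[-0.0085,0.09,0.005],[0,0,-0.5],0],[[-0.0105,0.112,0.01],[0,0,-0.5],0],[[-0.0105,0.114,0.014],[0,0,-0.5],0]]';python3 -m creep '[[[0,0,0],[0,0,0],0],[[0,0,0],[0,0,0],0]]'
python3 - <<'E'
from h import *
d=get_image("wrist");cv2.imwrite("pics/w2.png",d["pixels"][:,:,::-1])
print(proj(d,[579,166.5,115]),proj(d,[579,166.5,97]))
hsv=cv2.cvtColor(d["pixels"],cv2.COLOR_RGB2HSV);m=cv2.inRange(hsv,(3,150,80),(18,255,255))
n,l,st,c=cv2.connectedComponentsWithStats(m)
for i in range(1,n):
    if st[i,4]>100: print(st[i],c[i],onz(d,c[i],106))
E
python3 go.py 579 166.5 98 1.414
```

```text
shift [-0.0104  0.1144  0.0161] turn [-0.01  0.01 -0.51] t 6.4 pos [467.9 195.6 191.1] F [-0.1   0.71 -0.64] open 28.0 grip 0.0
t: 6.9
eef_pos: [580.6, 165.7, 175.8]
orientation: [3.141, -0.0, 1.413]
contact_force: [-1.0, -0.2, -0.2]
opening: 42.7
gripper_force: 0.0
t: 7.1
eef_pos: [577.9, 166.7, 176.1]
orientation: [-3.141, 0.0, 1.414]
contact_force: [-0.5, -0.2, -0.4]
opening: 42.2
gripper_force: 0.0
[275.74000716 235.30304827] [275.62130936 224.11948159]
[ 260  206   36   42 1147] [277.49258936 226.63905841] [580.31404128 168.08586413 106.        ]
shift [-0.0001  0.001   0.0783] turn [-0.01  0.01  0.01] t 7.15 pos [578.  166.8 176.3] F [-0.5  -0.33  0.97] open 42.9 grip 0.0
```

View pics/w2.png

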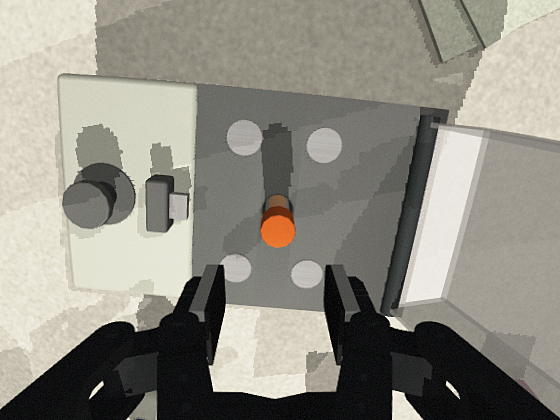

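The lid is fully open on the right, and the cap top is at (278,231), about 1–2 mm from the prediction. I'll descend on it and grip.

```bash
python3 -m creep '[[[0.0012,0.002,0.02],[0,0,0],0],[[0.0012,0.002,0.04],[0,0,0],0],[[0.0012,0.002,0.058],[0,0,0],0],[[0.0012,0.002,0.07],[0,0,0],0],[[0.0012,0.002,0.078],[0,0,0],0]]' 30; python3 -m creep '[[[0,0,0],[0,0,0],0],[[0,0,0],[0,0,0],0.2],[[0,0,0],[0,0,0],0.4],[[0,0,0],[0,0,0],1],[[0,0,0],[0,0,0],1]]' 30; python3 -m creep '[[[0,0,0],[0,0,0],1],[[0,0,0],[0,0,0],1]]'
```

```text
t: 7.65
eef_pos: [580.5, 167.6, 97.5]
orientation: [-3.141, 0.0, 1.414]
contact_force: [-0.4, -0.3, 0.2]
opening: 42.5
gripper_force: 0.0
t: 8.15
eef_pos: [581.2, 167.4, 98.6]
orientation: [3.14, -0.0, 1.414]
contact_force: [-1.3, -0.2, 5.3]
opening: 18.8
gripper_force: 29.2
t: 8.35
eef_pos: [581.2, 167.4, 98.6]
orientation: [3.14, -0.0, 1.414]
contact_force: [-1.3, 0.6, 6.0]
opening: 19.2
gripper_force: 29.3
```

```bash
python3 -m creep '[[[0,0,-0.006],[0,0,0],1],[[0,0,-0.018],[0,0,0],1],[[0,0,-0.033],[0,0,0],1],[[0,0,-0.05],[0,0,0],1],[[0,0,-0.065],[0,0,0],1]]' 35; python3 -m creep '[[[0,0,-0.015],[0,0,0],1],[[0,0,-0.025],[0,0,0],1],[[0,0,-0.03],[0,0,0],1]]'; python3 go.py 597 -100 180 1.414
```

```text
t: 8.85
eef_pos: [581.0, 167.4, 164.5]
orientation: [3.141, -0.0, 1.414]
contact_force: [0.0, -0.2, -0.5]
opening: 18.7
gripper_force: 34.1
t: 9.15
eef_pos: [581.1, 167.4, 194.3]
orientation: [3.14, -0.0, 1.414]
contact_force: [0.1, -0.4, -0.6]
opening: 18.5
gripper_force: 34.2
shift [-0.2616  0.0575  0.0142] turn [ 0.09 -0.02 -0.01] t 9.15 pos [581.1 167.4 194.3] F [ 0.07 -0.4  -0.6 ] open 18.5 grip 34.2
```

```bash
python3 -m creep '[[[-0.015,0.0033,0],[0,0,0],1],[[-0.045,0.01,0],[0,0,0],1],[[-0.08,0.0176,0],[0,0,0],1],[[-0.115,0.0253,0],[0,0,0],1],[[-0.15,0.033,0],[0,0,0],1]]';python3 -m creep '[[[-0.035,0.0077,0],[0,0,0],1],[[-0.065,0.0143,0.005],[0,0,0],1],[[-0.09,0.0198,0.015],[0,0,0],1],[[-0.105,0.0231,0.03],[0,0,0],1],[[-0.111,0.0245,0.045],[0,0,0],1]]'; python3 -m creep '[[[0,0,0],[0,0,0],1],[[0,0,0],[0,0,0],1]]'
python3 - <<'E'
from h import *
w=get_image("wrist")
cv2.imwrite("pics/w3.png",w["pixels"][:,:,::-1])
print("hole",proj(w,[597,-100,50]))
E
python3 go.py 597 -100 140 1.414
```

```text
t: 9.65
eef_pos: [589.6, 11.9, 192.2]
orientation: [-3.14, 0.0, 1.414]
contact_force: [0.5, 0.4, -1.2]
opening: 18.8
gripper_force: 34.2
t: 10.15
eef_pos: [596.5, -101.0, 146.4]
orientation: [-3.141, 0.0, 1.412]
contact_force: [-0.3, 1.2, -1.6]
opening: 18.8
gripper_force: 34.2
t: 10.35
eef_pos: [596.7, -98.7, 147.3]
orientation: [-3.14, -0.0, 1.414]
contact_force: [0.1, -0.4, 0.2]
opening: 18.5
gripper_force: 34.2
hole [274.75443966 216.32372555]
shift [-0.0015  0.0002  0.0079] turn [-0.01 -0.    0.05] t 10.4 pos [597.  -98.5 147.9] F [-0.61 -0.87 -1.13] open 18.7 grip 34.2
```

View pics/w3.png

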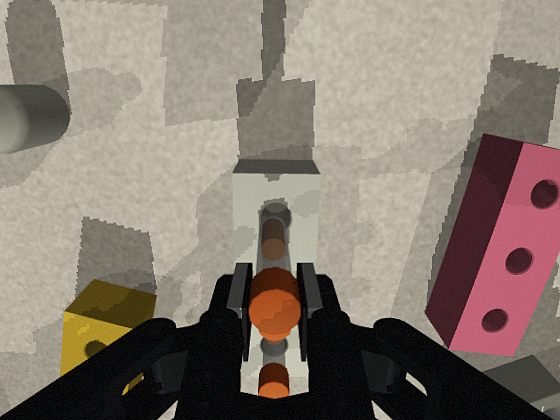

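The hole is seen at (275,217), against a predicted (274.8,216.3), and the held tube lines up with it. I'll lower gently and watch the force.

```bash
python3 -m creep '[[[-0.0015,0,0.006],[0,0,0],1],[[-0.0015,0,0.012],[0,0,0],1],[[-0.0015,0,0.018],[0,0,0],1],[[-0.0015,0,0.023],[0,0,0],1],[[-0.0015,0,0.027],[0,0,0],1]]';python3 -m creep '[[[0,0,0.002],[0,0,0],1],[[0,0,0.004],[0,0,0],1],[[0,0,0.006],[0,0,0],1],[[0,0,0.008],[0,0,0],1]]'
```

```text
t: 10.9
eef_pos: [596.6, -100.8, 120.3]
orientation: [-3.141, 0.0, 1.414]
contact_force: [0.0, -0.3, -1.3]
opening: 18.6
gripper_force: 34.2
t: 11.3
eef_pos: [596.7, -101.0, 112.9]
orientation: [3.141, 0.0, 1.414]
contact_force: [-0.6, -0.2, -0.8]
opening: 18.6
gripper_force: 34.2
```

```bash
python3 -m creep '[[[0,0,0.004],[0,0,0],1],[[0,0,0.008],[0,0,0],1],[[0,0,0.012],[0,0,0],1],[[0,0,0.016],[0,0,0],1],[[0,0,0.02],[0,0,0],1]]';python3 -m creep '[[[0,0,0.0025],[0,0,0],1],[[0,0,0.005],[0,0,0],1],[[0,0,0.007],[0,0,0],1],[[0,0,0.009],[0,0,0],1],[[0,0,0.009],[0,0,0],1]]'
```

```text
t: 11.8
eef_pos: [596.7, -100.9, 92.5]
orientation: [-3.141, 0.0, 1.414]
contact_force: [0.6, -0.9, 0.5]
opening: 18.5
gripper_force: 34.2
t: 12.3
eef_pos: [596.6, -100.9, 83.7]
orientation: [-3.141, 0.0, 1.414]
contact_force: [0.1, -0.1, -0.4]
opening: 19.0
gripper_force: 34.2
```

```bash
python3 -m creep '[[[0,0,0.0008],[0,0,0],1],[[0,0,0.0016],[0,0,0],1],[[0,0,0.0022],[0,0,0],1]]'
```

```text
t: 12.6
eef_pos: [596.7, -100.9, 81.7]
orientation: [3.141, 0.0, 1.414]
contact_force: [0.2, 0.3, 1.8]
opening: 18.6
gripper_force: 34.4
```

```bash
python3 -m creep '[[[0,0,0.0005],[0,0,0],1],[[0,0,0.0005],[0,0,0],1]]'
```

```text
t: 12.8
eef_pos: [596.8, -101.0, 81.7]
orientation: [3.141, 0.0, 1.414]
contact_force: [-1.1, -0.1, 3.7]
opening: 18.6
gripper_force: 34.7
```

The tube is home: the force builds at z = 81.7, as expected. Now I release and retreat.

```bash
python3 -m creep '[[[0,0,0],[0,0,0],0.4],[[0,0,0],[0,0,0],0.2],[[0,0,0],[0,0,0],0],[[0,0,0],[0,0,0],0],[[0,0,0],[0,0,0],0]]'; python3 -m creep '[[[0,0,-0.01],[0,0,0],0],[[0,0,-0.03],[0,0,0],0],[[0,0,-0.06],[0,0,0],0],[[0,0,-0.1],[0,0,0],0],[[0,0,-0.14],[0,0,0],0]]';python3 -m creep '[[[-0.0,-0.03,-0.01],[0,0,0],0],[[0,-0.06,-0.02],[0,0,0],0],[[0,-0.1,-0.02],[0,0,0],0],[[0,-0.12,-0.02],[0,0,0],0],[[0,-0.12,-0.02],[0,0,0],0]]'
python3 - <<'E'
from h import *
d=get_image("side");a=cv2.resize(d["pixels"][140:340,130:320,::-1],None,fx=2,fy=2)
d=get_image("top");b=cv2.resize(d["pixels"][100:300,140:400,::-1],None,fx=1.53,fy=2)
cv2.imwrite("pics/f.png",np.hstack([a,b]))
E
```

```text
t: 13.3
eef_pos: [596.7, -100.9, 81.1]
orientation: [-3.142, 0.0, 1.414]
contact_force: [0.7, 0.2, 0.5]
opening: 42.6
gripper_force: 0.0
t: 13.8
eef_pos: [596.4, -100.8, 223.2]
orientation: [-3.141, 0.0, 1.414]
contact_force: [-0.3, -0.3, 0.9]
opening: 42.8
gripper_force: 0.0
t: 14.3
eef_pos: [476.1, -81.6, 242.4]
orientation: [3.141, 0.0, 1.414]
contact_force: [0.2, -0.3, -0.3]
opening: 42.5
gripper_force: 0.0
```

View pics/f.png

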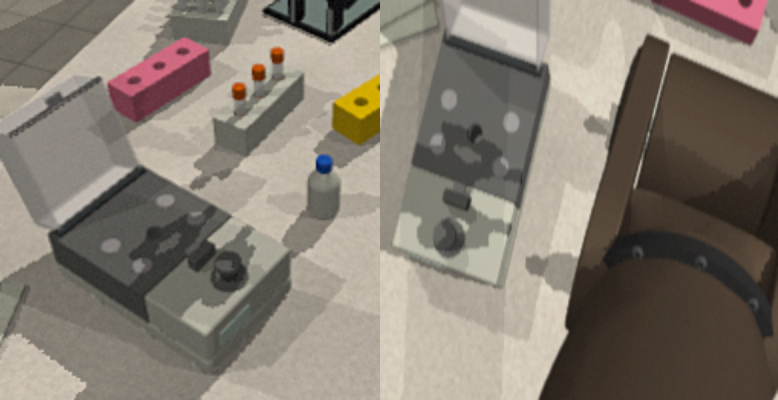

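The side view shows three equal-height tubes in the rack, with caps at (239,90), (259,71) and (277,55). The lid is fully open, the well is empty and the gel bottle hasn't moved. I'll hand in.

```bash
python3 -c "
from bench import *
print(hand_in())"
```

```text
the job is handed in; nothing more can be done
None
```

The job is handed in: pressing the latch (highest force read about 10.5 N) freed the lid, which swung fully open untouched, and the tube now stands fully home in the white rack's free hole, with the other tubes and gel bottle left where they were.

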